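# Move the valve-spring press to the last valve

## Robot

A 6-joint arm with a two-finger parallel gripper is mounted at the origin on the work surface. World frame = base frame: x ahead of the robot, y to its left, z up, the work surface at z = 0. Lengths are in m, angles in rad, forces in N, time in s.
With the tool pointing down it reaches from about 0.375 to 0.9 m from the base axis. Payload 3.1 kg.
Tool frame: the origin (TCP) lies midway between the tips of the shut fingers; the grasp point (between the pads) lies 19 mm behind it; z points along the fingers, y is the line along which they close (so a half turn about z gives the same grasp; the last joint's range is limited). The gripper opens to 85 mm and grips with 20 to 120 N. Pads are 22 mm wide; open, the fingers measure 114 mm over their backs; the gripper's body (76 mm by 85 mm) begins 54 mm behind the grasp point. The pads swing forward as they close: fully open they stand 13 mm farther back than shut.
Start: joints at [1.111, 0.527, 1.433, -0, 1.181, -0.178], TCP at [0.174, 0.6, 0.231] pointing down, gripper open.
Joint ranges: [-3.08, 3.08], [-0.75, 2.2], [0.22, 2.44], [-1.43, 4.57], [0, 2.65], [-2.85, 2.85]. Speed limits (rad/s): [2.79, 2.79, 3.14, 3.14, 3.14, 3.14].

## Interface

Orientations are given as a unit quaternion [x, y, z, w].
In Python, from station import manip gives the robot as it stands.
- The arm moves only by the tool step_arm, never from a script. Its argument "targets" is text: rows parted by semicolons, each of 4 numbers parted by spaces: the shift along the tool's x, y, z in mm, then the turn about the tool's z in degrees. A call has 1 to 12 rows; each row is the pose to reach, as a shift and turn from the pose commanded when the call began, along the tool's axes at that moment; what a row does not reach only later rows make up. A row lasts 1/10 s, in which the tool goes at most 50 mm and 8.59 degrees, less where a joint would pass 70% of its speed; a pose out of reach is approached as far as the arm can. A call with a gripper value outside its range is refused whole. "gripper" is the closure, from 0 (fully open) to 1 (shut), set as the call begins (left out, the last holds). The fingers move at their own pace and stop on an object; "squeeze" is the grip in N (left out, the last holds). Time passes only in rows, so rows that repeat a pose let the fingers close. It gives the time, the measured TCP pose, the force, the opening and the grip force at its end, in the units of the state.
- manip.sense(): the state, without advancing time (a new reading comes with each control period).
- manip.snapshot(name): name is "side" or "top"; returns the picture (420x560x3 uint8, red, green, blue); there is no depth.
- manip.get_calibration(name): a dict with "fov_y" (degrees; the focal length in pixels is half the picture's height over the tangent of half this angle, whatever the lens; pixels are square), "cx", "cy" (the principal point, pixels), "k1" (the pictures are not rectified: a ray, as slopes to the right and down, at radius r is drawn at 1 + k1 r^2 times it, then the intrinsics apply), "extrinsics" (4x4, takes a point from camera to world coordinates). Camera axes: x right, y down, z forward; pixel columns grow to the right and rows downward; lengths in m; the calibration is good to about 2 mm. A picture is of the moment at which its call begins. get_calibration takes no time and is no camera call.
- manip.sign_off(): hands the job in; it is judged then, once.
Trained networks look in the newest picture that a camera, given by its name, has taken for a name from the list of things; names that differ only in an ending like _2 or _b are one class to them, and where a whole thing is asked for, a point or a joint stands for the part that bears it (a point fixed in the world has none). Each returns a list of dicts, best first, with "p" (0 to 1); they miss things now and then, are a little off and sometimes report something else, mostly with a low value. They report only what shows in the picture. A call takes as long as a camera call.
- manip.recognise(camera, query): "position" ([column, row] in pixels, amid what is visible of it).
- manip.masks_of(camera, query): "pixels" (420x560 bool, what is visible of it) and "position" ([column, row] in pixels, amid what is visible of it).
- manip.mark_of(camera, query): "position" ([column, row] in pixels: a listed point, or the origin of a listed thing).
The state is a dict: "t": time; "q": joint angles; "qd": joint speeds; "tau": joint torques, N m; "tcp_pos": TCP position; "tool_rot": TCP orientation; "force": force on the tool from outside, world axes, zero at the start; "ft_torque": the same for the moment, N m; "finger_gap": opening from 0.0 (shut) to 1.0 (fully open); "gripper_force": force on a finger pad.
Only numpy, scipy, OpenCV 4.12 (cv2) and the standard library are available. Lean on these libraries where they do the work, as an engineer would, in place of code of your own. Each camera call takes 0.05 s, during which the arm holds its last target. There are 200 camera calls.

## Task

The cylinder head on the bench is being stripped with a bridge-type spring press, and one of the outer valves still has its spring and retainer on. Back off the thumb screw of the sliding collar about a quarter turn, slide the collar along the bar until the press foot stands squarely over that valve, then turn the thumb screw back until it is tight. Leave the tools and loose parts lying around the head where they are.

Things in the scene. Friction and masses are not known exactly. Their poses are not given: they have to be found in the camera images.
- head: Aluminium cylinder head, 150 (x) by 330 (y) by 100 mm high, fixed. Origin: centre of its underside on the bench; z up, -x is its front, towards the robot. In its open top a row of six valve places runs along y, 12 mm to +x of the middle, at y = -100, -60, -20, 20, 60, 100 mm. Two posts at y = -150 and 150 mm carry the bar of the spring press.
- bar_mid (a point): Middle of the axis of the press's round steel bar, 18 mm thick, 340 mm long, parallel to the head's y at x = -35 mm, 168 mm above the bench. Same axes as the head. On the bar rides one collar, 42 mm in diameter, 36 mm long, with an arm to +x that carries an upright spindle (hex head, top 218 mm above the bench) and under it the foot. The collar slides but cannot turn.
- foot (a point): Centre of the underside of the press foot, a round cage 32 mm across under the spindle. It moves with the collar, 47 mm to +x of the bar's axis and 52 mm below it, 116 mm above the bench; standing over a valve it clears the stem by 3 mm, so it passes freely along the row. Same axes as the head.
- collar (a joint): How far the collar stands from the middle of the bar, in m, growing towards the head's +y; end stops at -0.113 and 0.113. It starts within 0.025 of the middle. With the thumb screw tight it is clamped (resists up to about 80 N); free, it drags with about 2.5 N and stays where it is left.
- stem_tip (a point): Top of the stem of the one valve that still has its coil spring (27 mm across, 36 mm high) and retainer disc (29 mm) on, 113 mm above the bench. It is at one of the four outer places (-100, -60, 60 or 100 mm along the head's y); at the other three stand bare 7 mm stems without spring; the two middle places are empty.
- paddle (a point): Middle of the paddle head of the collar's thumb screw, 56 mm from the bar's axis. The screw stands square to the bar, leaning 30 degrees from vertical to the head's front (-x). z: out along the screw; y: across the flats (8 mm, pinch it so); x: its 28 mm width; 24 mm long along z. Washer 12 mm below, collar boss 30 mm below. Turns with the screw; y lies along the bar when the screw reads 0.7.
- lock_screw (a joint): How far the thumb screw is backed off, in rad: 0 is fully tight (hard stop), it starts between 0 and 0.12. It grows counter-clockwise seen from the paddle's end, to a stop at 1.9; it neither comes out nor visibly rises. Takes 0.1 to 0.2 N m and stays where it is left. The clamping fades evenly, is gone from 0.5 on, and comes back as the screw is turned home.
- ratchet: Bystander: ratchet handle, 230 mm long, lying on the bench in front of the head.
- deep_socket: Bystander: steel socket, 22 mm across, 50 mm high, standing on the bench in front of the head.
- loose_spring: Bystander: valve spring already taken off, 27 mm across, 44 mm high, standing on the bench beside the head.
- socket_tray: Bystander: red sheet-metal tray, 100 by 160 by 35 mm, with sockets in it, on the bench beside the head.

How it is judged:
On the way, in this order (a step that is already met when the one before it is completed fails the run):
1. the thumb screw is backed off (value of joint lock_screw above 0.7 rad), for 0.2 s.
2. with the screw loose, the collar is slid until the foot stands over the sprung valve (value of joint lock_screw above 0.55 rad and horizontal distance between foot and stem_tip below 0.004 m and velocity of joint collar between -0.01 and 0.01 m/s), for 0.2 s.
3. the thumb screw is tight again (value of joint lock_screw below 0.2 rad), for 0.2 s.
At the end, for the whole second after the job is handed in: the press foot stands over the valve that still has its spring, centred on its stem within 4 mm, the collar is at rest, and the thumb screw is tight again, within 0.2 rad of its stop (value of joint lock_screw below 0.2 rad and horizontal distance between foot and stem_tip below 0.004 m and velocity of joint collar between -0.005 and 0.005 m/s); the robot touches nothing.
It fails at once if the ratchet is shifted (distance of ratchet from where it was at the start of the episode above 0.02 m).
It fails at once if the loose socket is shifted (distance of deep_socket from where it was at the start of the episode above 0.02 m).
It fails at once if the loose spring is shifted (distance of loose_spring from where it was at the start of the episode above 0.02 m).
It fails at once if the socket tray is shifted (distance of socket_tray from where it was at the start of the episode above 0.02 m).
It also fails if it takes over 48 s, if anything falls off the work surface, if the arm or the gripper's body presses on something with over 40 N, if the wrist force passes 120 N, or if a joint passes its speed limit or range.

## Working session

There is one attempt and no reset: what is moved stays moved. The work goes in short steps, Python scripts to look and compute and a tool call to move; the robot and the scene stay as the last step left them, time stands still between calls to the robot, and variables do not carry over. Pictures are saved under pics/ and viewed, at most 10 in all, crops included, and the job is handed in when it is done.

Besides the shell and the picture viewer there is one more tool, called after "Emit:" as a command line: name --argument value ..., lists and objects as JSON in quotes. step_arm: Moves the arm, as the interface text tells. Its arguments: {"type":"object","properties":{"targets":{"type":"string"},"gripper":{"type":"number"},"squeeze":{"type":"number"}},"required":["targets"]}

```bash
mkdir -p pics; ls; python3 - <<'E'
from station import manip
import cv2,numpy as np
s=manip.sense();print(s['t'],s['tcp_pos'],s['tool_rot'])
for n in('side','top'):
    im=manip.snapshot(n);cv2.imwrite(f'pics/{n}0.png',im[:,:,::-1])
    c=manip.get_calibration(n);print(n,c)
    for q in('head','bar_mid','foot','stem_tip','paddle','collar'):
        r=manip.mark_of(n,q) if q!='collar' else manip.recognise(n,q)
        print(q,[(np.round(d['position'],1).tolist(),round(d['p'],2)) for d in r[:3]])
E
```

```text
pics
0.0 [0.17343889 0.59969766 0.23032938] [ 1.40408698e-01  9.90093020e-01 -1.04813649e-03 -3.32352127e-04]
side {'fov_y': 54.17747767659368, 'cx': 282.5461964198429, 'cy': 211.15607958613344, 'k1': 0.016535211782392374, 'extrinsics': array([[-0.8397064 , -0.41222717,  0.35349953,  0.27798493],
       [-0.54303032,  0.6414348 , -0.54192202,  0.3936688 ],
       [-0.00335192, -0.64701635, -0.76246876,  0.73728178],
       [ 0.        ,  0.        ,  0.        ,  1.        ]])}
head [([240.4, 252.3], 0.71)]
bar_mid [([249.8, 205.4], 0.9)]
foot []
stem_tip [([258.1, 181.8], 0.48)]
paddle [([225.3, 376.8], 0.61), ([254.9, 199.1], 0.57)]
collar [([239.1, 246.3], 0.61), ([234.0, 204.2], 0.57)]
top {'fov_y': 45.104868872560445, 'cx': 282.1912502119539, 'cy': 208.84594563552216, 'k1': -0.07361453772701967, 'extrinsics': array([[ 0.02807756, -0.98765899,  0.15408234,  0.37034904],
       [-0.99930216, -0.03153225, -0.02002268,  0.0031572 ],
       [ 0.02463414, -0.15341263, -0.98785511,  1.31886595],
       [ 0.        ,  0.        ,  0.        ,  1.        ]])}
head [([270.3, 186.2], 0.87)]
bar_mid [([267.8, 187.4], 0.89)]
foot [([261.0, 173.0], 0.92)]
stem_tip [([312.1, 170.5], 0.5)]
paddle [([260.2, 194.0], 0.63)]
collar [([263.3, 179.3], 0.62)]
```

```bash
python3 - <<'E'
import cv2,numpy as np
a=cv2.imread('pics/side0.png')[100:380,90:450];b=cv2.imread('pics/top0.png')[90:290,150:410]
cv2.imwrite('pics/s1.png',cv2.resize(a,(771,600),interpolation=cv2.INTER_CUBIC))
cv2.imwrite('pics/t1.png',cv2.resize(b,(780,600),interpolation=cv2.INTER_CUBIC))
E
```

```text
(no output)
```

View pics/s1.png

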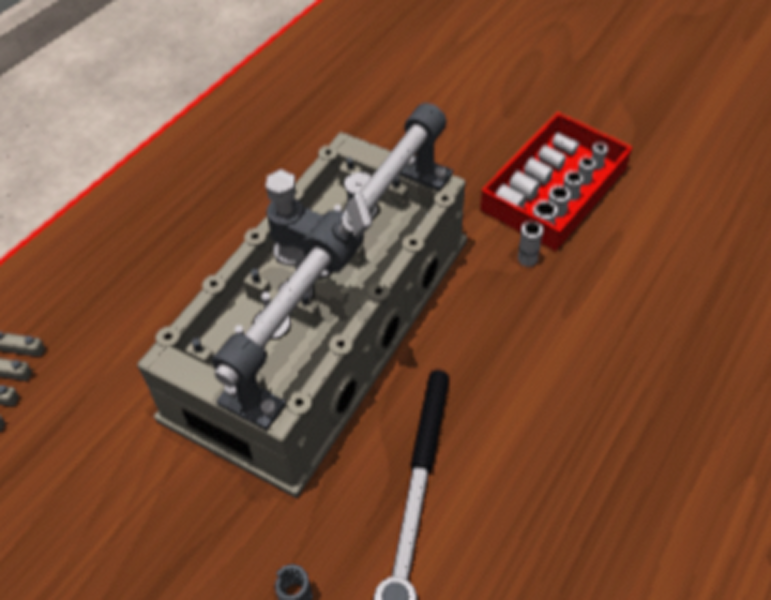

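View pics/t1.png

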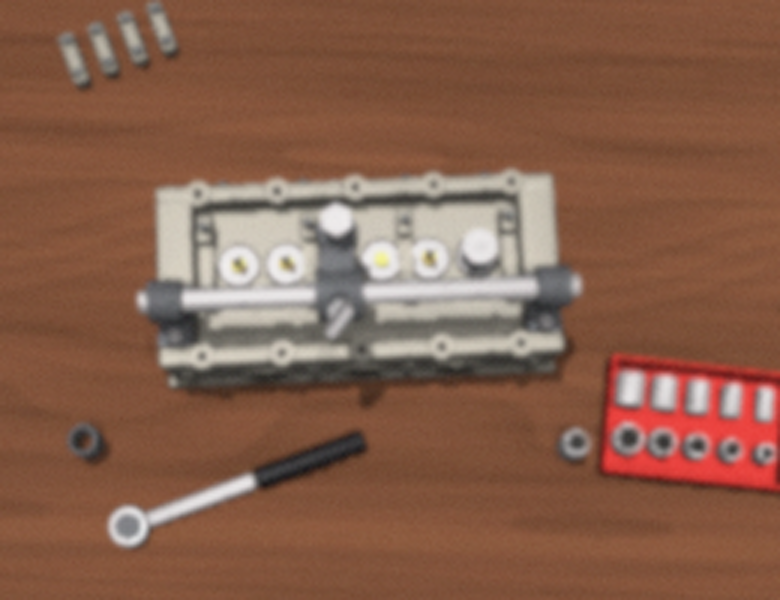

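The top view (crop) shows a tall, solid retainer at about (480,248), which is the rightmost place, head y = -100 mm. The bare stems are at about (430,258), (287,264) and (238,265). The collar is near the middle at (338,285), with the paddle at (340,318). In the side view, the bar's near end is at crop (228,372) and the far end at (428,120), with the paddle at (358,212). Next I'll fit the head pose.

```bash
cat > h.py <<'E'
import numpy as np,cv2
from station import manip
from scipy.optimize import least_squares
from scipy.spatial.transform import Rotation as R
def proj(c,P):
    E=np.linalg.inv(c['extrinsics']);p=E[:3,:3]@P+E[:3,3];s=p[:2]/p[2]
    f=210/np.tan(np.radians(c['fov_y']/2));return f*s*(1+c['k1']*(s@s))+[c['cx'],c['cy']]
def w(v,l):  # head frame -> world
    a=v[2];return np.array([v[0]+l[0]*np.cos(a)-l[1]*np.sin(a),v[1]+l[0]*np.sin(a)+l[1]*np.cos(a),l[2]])
E
python3 - <<'E'
from h import *
T=lambda x,y:(150+x/3,90+y/3); S=lambda x,y:(90+x/2.1417,100+y/2.1417)
B=(-.035,0,.168)
obs=[('top',B,(267.8,187.4)),('side',B,(249.8,205.4)),('top',(.012,-.1,.113),(311.5,171.2)),
('top',(-.035,.17,.168),T(141,300)),('top',(-.035,-.17,.168),T(579,285)),('side',(-.035,.17,.168),S(226,373)),
('top',(.075,.165,.1),T(156,188)),('top',(.075,-.165,.1),T(553,175)),('top',(0,0,0),(270.3,186.2)),('side',(0,0,0),(240.4,252.3)),
('top',(.012,.1,.113),T(238,265)),('top',(.012,-.06,.113),T(430,258))]
col=[('top',(.012,0,.116),(261,173)),('top',(.012,0,.218),T(337,219)),('side',(.012,0,.218),S(281,180)),('side',(-.063,0,.2165),S(357,210)),('top',(-.063,0,.2165),T(340,318))]
C={n:manip.get_calibration(n) for n in('top','side')}
def f(v):
    return np.concatenate([proj(C[n],w(v,l))-p for n,l,p in obs]+[proj(C[n],w(v,(l[0],v[3],l[2])))-p for n,l,p in col])
r=least_squares(f,[.45,0,0,0],loss='soft_l1');v=r.x
print(np.round(v,4),np.round(f(v).reshape(-1,2),1).tolist())
np.save('v.npy',v)
s=manip.sense();p=w(v,(-.063,v[3],.2165));print('paddle',p,'target',w(v,(-.063,-.1,.2165)))
M=R.from_quat(s['tool_rot']).as_matrix();print(M.round(3),s['tcp_pos'],s['t'])
E
```

```text
[0.6337 0.0115 0.0714 0.0172] [[2.4, 0.2], [0.9, -0.0], [-1.2, 0.4], [-0.2, 0.4], [0.1, -0.1], [-0.5, 1.2], [-0.0, -0.7], [0.1, -1.1], [-0.7, 0.8], [1.4, -2.0], [-0.9, -3.7], [0.6, -3.8], [1.4, 0.1], [-0.6, -0.1], [-0.2, -0.6], [0.9, 1.2], [-0.3, 0.0]]
paddle [0.56968322 0.02410818 0.2165    ] target [ 0.57804476 -0.09276257  0.2165    ]
[[-0.961  0.278  0.   ]
 [ 0.278  0.961  0.   ]
 [ 0.     0.    -1.   ]] [0.17376347 0.60034756 0.23135525] 0.7
```

Emit:
step_arm --targets "0 0 -45 0; -540 -444 -60 -20; -540 -444 -60 -20; -540 -444 -60 -20; -540 -444 -60 -20; -540 -444 -60 -20; -540 -444 -60 -20; -540 -444 -60 -20; -540 -444 -60 -20; -540 -444 -60 -20; -540 -444 -60 -20; -540 -444 -60 -20" --gripper 0.3 --squeeze 40

```text
t: 1.9
tcp_pos: [0.4837, 0.1476, 0.2884]
tool_rot: [-0.033, 0.999, 0.0, 0.0]
force: [0.9, -0.2, -0.8]
finger_gap: 0.704
gripper_force: 0.0
```

Emit:
step_arm --targets "-39 -64 0 0; -78 -112 0 0; -78 -129 0 0; -78 -129 0 0; -78 -129 0 0"

```text
t: 2.4
tcp_pos: [0.5696, 0.0248, 0.2877]
tool_rot: [-0.032, 0.999, 0.0, -0.0]
force: [-1.4, 0.6, -0.5]
finger_gap: 0.699
gripper_force: 0.0
```

```bash
cat >> h.py <<'E'
def rel(v,l,s=None):
    s=s or manip.sense();M=R.from_quat(s['tool_rot']).as_matrix();b=np.array([-np.sin(v[2]),np.cos(v[2]),0])
    a=np.degrees(np.arctan2(np.cross(M[:,1],b)[2],M[:,1]@b))
    print('t',round(s['t'],2),'shift mm tool axes',(M.T@(w(v,l)-s['tcp_pos'])*1e3).round(1),'bar is ccw of tool y by deg',a.round(2),'gap mm',s['finger_gap']*85,'F',s['force'].round(1),'q',s['q'].round(2),s['ft_torque'].round(2))
E
python3 - <<'E'
from h import *
v=np.load('v.npy');rel(v,(-.063,v[3],.208))
a=manip.snapshot('side')[100:300,150:400];b=manip.snapshot('top')[130:280,200:400]
cv2.imwrite('pics/s2.png',cv2.resize(np.ascontiguousarray(a[:,:,::-1]),None,fx=3,fy=3,interpolation=cv2.INTER_CUBIC))
E
```

```text
t 2.4 shift mm tool axes [-0.1 -0.7 79.7] bar is ccw of tool y by deg 0.4 gap mm 59.425179271008226 F [-1.4  0.6 -0.5] q [-0.15  0.39  1.5   0.    1.25 -1.79] [ 0.    0.06 -0.02]
```

View pics/s2.png

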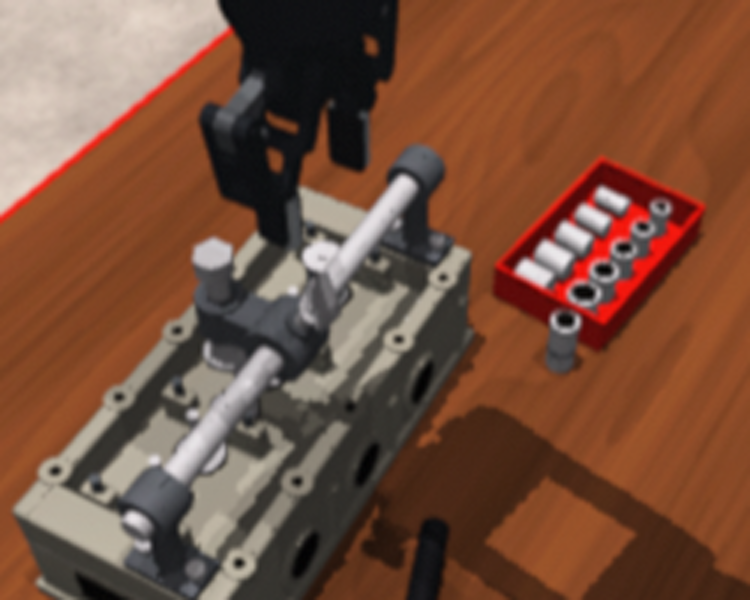

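The open fingers hang above the paddle, which is at crop (318,290). The head and the other parts look undisturbed. I'll descend and pinch with the tool's y along the bar, so the squeeze itself swings the screw round to about 0.7.

Emit:
step_arm --targets "0 -1 35 0; 0 -1 65 0; 0 -1 80 0; 0 -1 80 0; 0 -1 80 0"

```text
t: 3.0
tcp_pos: [0.5691, 0.0263, 0.2086]
tool_rot: [-0.035, 0.999, 0.0, 0.0]
force: [-0.3, 0.2, 0.6]
finger_gap: 0.7
gripper_force: 0.0
```

Emit:
step_arm --targets "0 0 0 0; 0 0 0 0; 0 0 0 0; 0 0 0 0; 0 0 0 0; 0 0 0 0; 0 0 0 0; 0 0 0 0" --gripper 1 --squeeze 40

```text
t: 3.8
tcp_pos: [0.57, 0.025, 0.2095]
tool_rot: [-0.033, 0.999, 0.0, 0.001]
force: [-1.3, -0.1, 6.2]
finger_gap: 0.216
gripper_force: 38.7
```

Emit:
step_arm --targets "0 0 0 -5; 0 0 0 -10; 0 0 0 -15; 0 0 0 -20; 0 0 0 -20; 0 0 0 -20"

```text
t: 4.4
tcp_pos: [0.5693, 0.0244, 0.209]
tool_rot: [-0.205, 0.979, -0.001, 0.0]
force: [-3.2, 0.0, 5.3]
finger_gap: 0.088
gripper_force: 81.4
```

```bash
python3 - <<'E'
from h import *
v=np.load('v.npy');rel(v,(-.063,v[3],.208))
a=manip.snapshot('side')[140:290,180:380];b=manip.snapshot('top')[130:280,200:400]
cv2.imwrite('pics/s3.png',cv2.resize(np.ascontiguousarray(np.hstack([a,b])[:,:,::-1]),None,fx=2,fy=3,interpolation=cv2.INTER_CUBIC))
E
```

```text
t 4.4 shift mm tool axes [-0.2 -0.4  1. ] bar is ccw of tool y by deg -19.57 gap mm 7.509099809127713 F [-3.2  0.   5.3] q [-0.15  0.48  1.6  -0.    1.06 -2.14] [-1.44  0.16 -0.89]
```

View pics/s3.png

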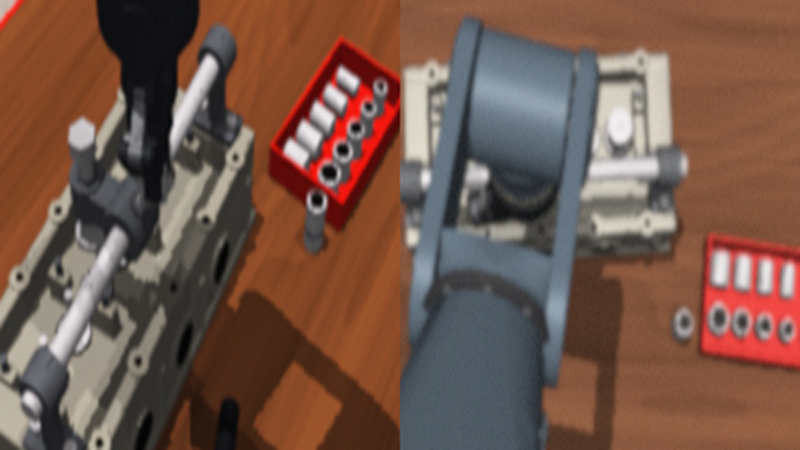

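The gap has closed to 7.5 mm, so the paddle is pinched flush and the screw should be at about 1.0 rad. In the side view the jaws are on the paddle and the collar hasn't moved. I'll ease the turn back slightly, then slide along the bar.

Emit:
step_arm --targets "0 0 0 4; 0 0 0 8; 0 0 0 8; 0 0 0 8"

```text
t: 4.9
tcp_pos: [0.5692, 0.0248, 0.2087]
tool_rot: [-0.138, 0.99, -0.0, -0.0]
force: [-2.7, 0.6, 5.9]
finger_gap: 0.089
gripper_force: 55.1
```

```bash
python3 - <<'E'
from h import *
v=np.load('v.npy');rel(v,(-.063,v[3],.208));rel(v,(-.063,-.1,.208))
E
```

```text
t 4.9 shift mm tool axes [-0.3 -0.8  0.7] bar is ccw of tool y by deg -11.72 gap mm 7.56003910358676 F [-2.7  0.6  5.9] q [-0.15  0.48  1.6  -0.    1.06 -2.  ] [-0.87  0.36 -0.56]
t 4.9 shift mm tool axes [  23.5 -115.5    0.8] bar is ccw of tool y by deg -11.72 gap mm 7.56003910358676 F [-2.7  0.6  5.9] q [-0.15  0.48  1.6  -0.    1.06 -2.  ] [-0.87  0.36 -0.56]
```

Emit:
step_arm --targets "2 -10 0 0; 4 -20 0 0; 6.2 -30 0 0; 8.3 -40 0 0; 10.4 -50 0 0; 12.5 -60 0 0; 14.5 -70 0 0; 16.6 -80 0 0; 18.7 -90 0 0; 20.8 -100 0 0; 21.8 -105 0 0; 21.8 -105 0 0"

```text
t: 6.1
tcp_pos: [0.5771, -0.0832, 0.2087]
tool_rot: [-0.137, 0.991, -0.001, 0.0]
force: [-2.7, -0.2, 4.6]
finger_gap: 0.091
gripper_force: 54.8
```

```bash
python3 - <<'E'
from h import *
v=np.load('v.npy');rel(v,(-.063,-.1,.208))
E
```

```text
t 6.1 shift mm tool axes [ 1.7 -9.5  0.7] bar is ccw of tool y by deg -11.68 gap mm 7.697782190114914 F [-2.7 -0.2  4.6] q [-0.33  0.5   1.56 -0.    1.08 -2.18] [-1.03  0.29 -0.49]
```

Emit:
step_arm --targets "1 -5 0 0; 2 -10 0 0; 3 -15 0 0; 4 -19 0 0; 4 -19 0 0; 4 -19 0 0"

```text
t: 6.7
tcp_pos: [0.5784, -0.102, 0.2087]
tool_rot: [-0.138, 0.99, -0.001, 0.0]
force: [-2.1, 0.1, 4.0]
finger_gap: 0.088
gripper_force: 54.9
```

Emit:
step_arm --targets "0.2 -1 0 0; 0.4 -2 0 0; 0.4 -2 0 0; 0.4 -2 0 0"

```text
t: 7.1
tcp_pos: [0.5785, -0.1033, 0.2087]
tool_rot: [-0.138, 0.991, -0.0, 0.0]
force: [-2.6, 1.3, 5.4]
finger_gap: 0.085
gripper_force: 55.2
```

Emit:
step_arm --targets "0.2 -1 0 0; 0.4 -2 0 0; 0.4 -2 0 0; 0.4 -2 0 0"

```text
t: 7.5
tcp_pos: [0.5785, -0.1039, 0.2087]
tool_rot: [-0.137, 0.991, 0.001, 0.0]
force: [-2.4, 4.9, 7.0]
finger_gap: 0.091
gripper_force: 56.1
```

Emit:
step_arm --targets "0.2 -1 0 0; 0.4 -2 0 0; 0.6 -3 0 0; 0.6 -3 0 0; 0.6 -3 0 0"

```text
t: 8.0
tcp_pos: [0.5785, -0.1041, 0.2087]
tool_rot: [-0.137, 0.991, 0.004, 0.0]
force: [-2.3, 11.4, 6.4]
finger_gap: 0.091
gripper_force: 57.8
```

```bash
python3 - <<'E'
from h import *
v=np.load('v.npy');rel(v,(-.063,-.113,.208))
p=[]
for i in range(5):
    manip.snapshot('top');s=manip.sense();p.append(np.r_[s['tcp_pos'],s['force']])
print(np.mean(p,0).round(4))
E
```

```text
t 8.0 shift mm tool axes [ 0.  -1.7  0.7] bar is ccw of tool y by deg -11.69 gap mm 7.75186375901947 F [-2.3 11.4  6.4] q [-0.37  0.5   1.55  0.01  1.09 -2.22] [ 1.02  0.21 -0.43]
[ 0.5785 -0.1041  0.2087 -1.9462 12.0819  6.956 ]
```

Emit:
step_arm --targets "-1 5 0 0; -2 10 0 0; -3 15 0 0; -3.8 18.3 0 0; -3.8 18.3 0 0; -3.8 18.3 0 0; -3.8 18.3 0 0"

```text
t: 8.95
tcp_pos: [0.5776, -0.0904, 0.2087]
tool_rot: [-0.138, 0.99, -0.001, 0.0]
force: [-3.3, -0.6, 5.9]
finger_gap: 0.088
gripper_force: 55.1
```

```bash
python3 - <<'E'
from h import *
v=np.load('v.npy');rel(v,(-.063,-.1,.208))
p=[]
for i in range(5):
    manip.snapshot('side');s=manip.sense();p.append(np.r_[s['tcp_pos'],s['force']])
print(np.mean(p,0).round(4))
E
```

```text
t 8.95 shift mm tool axes [ 0.2 -2.4  0.7] bar is ccw of tool y by deg -11.73 gap mm 7.475266366874022 F [-3.3 -0.6  5.9] q [-0.35  0.5   1.56 -0.    1.08 -2.19] [-1.1   0.41 -0.54]
[ 0.5776 -0.0904  0.2087 -3.658  -0.83    6.1742]
```

Emit:
step_arm --targets "0.1 -0.6 0 0; 0.1 -0.6 0 0; 0.1 -0.6 0 0; 0.1 -0.6 0 0" --squeeze 20

```text
t: 9.6
tcp_pos: [0.5776, -0.0905, 0.2087]
tool_rot: [-0.137, 0.991, -0.0, 0.0]
force: [-2.5, 0.5, 6.7]
finger_gap: 0.093
gripper_force: 55.5
```

Emit:
step_arm --targets "0 0 0 4; 0 0 0 8; 0 0 0 12; 0 0 0 16; 0 0 0 20; 0 0 0 24; 0 0 0 28; 0 0 0 28"

```text
t: 10.4
tcp_pos: [0.5775, -0.0892, 0.2088]
tool_rot: [0.105, 0.994, 0.002, -0.0]
force: [-3.1, 0.7, 7.2]
finger_gap: 0.087
gripper_force: 70.8
```

Emit:
step_arm --targets "0 0 0 -5; 0 0 0 -10; 0 0 0 -15; 0 0 0 -18; 0 0 0 -18; 0 0 0 -18"

```text
t: 11.0
tcp_pos: [0.5776, -0.09, 0.2082]
tool_rot: [-0.05, 0.999, 0.001, -0.0]
force: [-1.5, 1.2, 4.5]
finger_gap: 0.092
gripper_force: 25.2
```

```bash
python3 - <<'E'
from h import *
v=np.load('v.npy');rel(v,(-.063,-.1,.208))
a=manip.snapshot('side');cv2.imwrite('pics/s4.png',a[:,:,::-1])
print(manip.sense()['tcp_pos'])
E
```

```text
t 11.0 shift mm tool axes [-0.2 -2.8  0.2] bar is ccw of tool y by deg -1.69 gap mm 7.820630819710303 F [-1.5  1.2  4.5] q [-0.35  0.5   1.56  0.    1.08 -2.02] [-0.04  0.33 -0.18]
[ 0.57759717 -0.08992707  0.20817926]
```

TCP y changes consistently with jaw angle (a 2.7 mm x-offset), so the collar itself has stayed put. Measured from the end stop it is at about -0.0995. Now I'll tighten.

Emit:
step_arm --targets "0 0 0 5; 0 0 0 10; 0 0 0 15; 0 0 0 20; 0 0 0 24; 0 0 0 28; 0 0 0 28"

```text
t: 11.75
tcp_pos: [0.5783, -0.0886, 0.2082]
tool_rot: [0.192, 0.981, 0.002, 0.0]
force: [-1.5, 0.6, 6.3]
finger_gap: 0.087
gripper_force: 112.6
```

Emit:
step_arm --targets "0 0 0 3; 0 0 0 6; 0 0 0 8; 0 0 0 8; 0 0 0 8"

```text
t: 12.25
tcp_pos: [0.5783, -0.0882, 0.2084]
tool_rot: [0.259, 0.966, 0.003, 0.0]
force: [-1.0, -0.5, 6.8]
finger_gap: 0.089
gripper_force: 143.7
```

```bash
python3 - <<'E'
from h import *
v=np.load('v.npy');rel(v,(-.063,-.1,.208))
print(manip.sense()['tcp_pos'],manip.sense()['gripper_force'])
E
```

```text
t 12.25 shift mm tool axes [-2.  -4.1  0.3] bar is ccw of tool y by deg 34.07 gap mm 7.5783808119392235 F [-1.  -0.5  6.8] q [-0.35  0.5   1.56  0.01  1.08 -1.4 ] [ 2.86 -0.45  1.67]
[ 0.57832751 -0.08821681  0.20836787] 143.67444276394963
```

Emit:
step_arm --targets "0 0 0 0; 0 0 0 0; 0 0 0 0; 0 0 0 0; 0 0 0 0" --gripper 0.5

```text
t: 12.75
tcp_pos: [0.5778, -0.0903, 0.2076]
tool_rot: [0.26, 0.966, 0.0, -0.0]
force: [0.2, -0.2, 0.1]
finger_gap: 0.5
gripper_force: 0.0
```

Emit:
step_arm --targets "0 0 -30 0; 0 0 -70 0; 0 0 -110 0; 120 0 -110 0; 120 0 -110 0; 180 0 -110 0; 180 0 -110 0; 180 0 -110 0"

```text
t: 13.55
tcp_pos: [0.4177, 0.0024, 0.3178]
tool_rot: [0.259, 0.966, 0.0, -0.002]
force: [-0.0, -1.2, 0.3]
finger_gap: 0.499
gripper_force: 0.0
```

```bash
python3 - <<'E'
from h import *
s=manip.sense();print(s['t'],s['tcp_pos'])
for n in('side','top'):
    im=manip.snapshot(n);cv2.imwrite(f'pics/{n}5.png',im[:,:,::-1])
    for q in('foot','stem_tip','paddle','bar_mid'):
        print(n,q,[(np.round(d['position'],1).tolist(),round(d['p'],2)) for d in manip.mark_of(n,q)[:2]])
    o=(100,150) if n=='side' else (130,200)
    c=im[o[0]:o[0]+150,o[1]:o[1]+200,::-1]
    cv2.imwrite(f'pics/{n}5c.png',cv2.resize(np.ascontiguousarray(c),(800,600),interpolation=cv2.INTER_CUBIC))
v=np.load('v.npy')
for n in('top','side'):
  c=manip.get_calibration(n)
  for k in(-.1,-.096):
    print(n,k,'hex',proj(c,w(v,(.012,k,.218))).round(1),'paddle',proj(c,w(v,(-.063,k,.2165))).round(1))
E
```

```text
13.55 [0.41770162 0.00236182 0.31777064]
side foot [([258.2, 180.6], 0.67)]
side stem_tip [([259.3, 184.0], 0.39)]
side paddle [([339.3, 219.7], 0.51), ([291.9, 160.3], 0.44)]
side bar_mid [([253.6, 207.7], 0.74)]
top foot [([312.1, 171.5], 0.8)]
top stem_tip []
top paddle [([313.3, 194.3], 0.47)]
top bar_mid [([268.2, 185.8], 0.67)]
top -0.1 hex [314. 161.] paddle [315.7 194. ]
top -0.096 hex [312.2 161.1] paddle [313.9 194.1]
side -0.1 hex [255.6 145. ] paddle [290.  158.3]
side -0.096 hex [254.5 146.2] paddle [289.  159.5]
```

View pics/top5c.png

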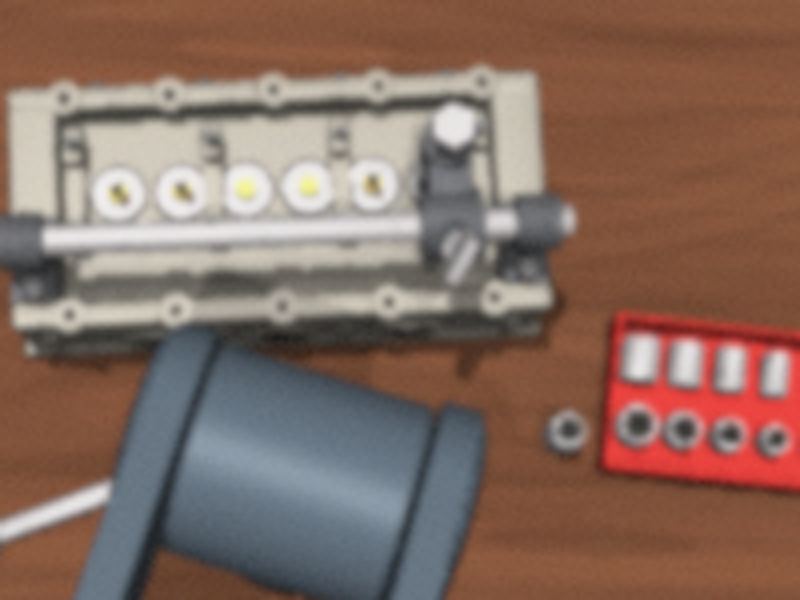

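View pics/side5c.png

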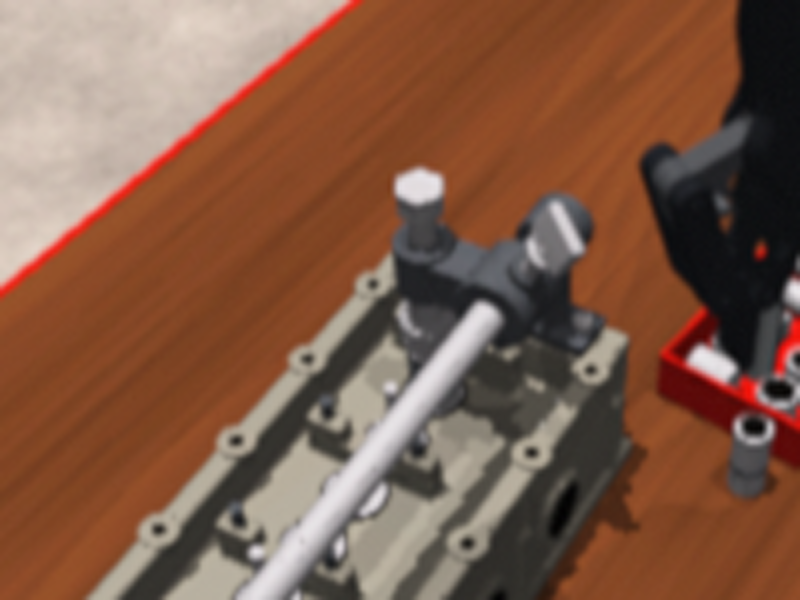

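The top view shows the hex at full-image (313.5,161.8), against (314.0,161.0) predicted for a collar at -0.100. The side view hex is at (254.8,146.5). Together they put the collar at about -0.099. The paddle is back at its starting angle, and none of the bystanders in view has moved.

```bash
python3 -c "
from station import manip
print(manip.sign_off())"
```

```text
the job is handed in; nothing more can be done
None
```

I backed off the thumb screw, slid the collar over the sprung valve at head y = -100 mm, retightened the screw, and handed the job in; by my measurements the foot is within about 1 mm of the stem (no verdict was returned).

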